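Dock a covered vial carrier on a roller lane and take off its clinging dust hood

ROBOT

A 6-joint arm with a two-finger parallel gripper is mounted at the origin on a cart in front of the work surface, level with it; the furniture and walls round the work are solid. World frame = base frame: x ahead of the robot, y to its left, z up, the work surface at z = 0. Lengths are in mm, angles in rad, forces in N, time in s.
With the tool pointing down it reaches from about 400 to 825 mm from the base axis. Payload 7 kg.
Tool frame: the origin (TCP) lies at the very end of the fingers, on their centre line; the grasp point (between the pads) lies 19 mm behind it; z points along the fingers, y is the direction in which the jaws open and shut (so a half turn about z gives the same grasp; the last joint's range is limited). The gripper opens to 88 mm and grips with 3 to 60 N. Pads are 19 mm wide; open, the fingers measure 130 mm over their backs; the gripper's body (78 mm by 193 mm) begins 47 mm behind the grasp point.
Start: joints at [-0.923, 0.359, 0.012, 0, -1.224, -0.288], TCP at [237.631, -631.765, 226.561] pointing down, gripper open.
Joint ranges: [-3.07, 3.07], [-1.43, 2.12], [-1.02, 1.25], [-3.03, 1.67], [-3.05, -0], [-3.03, 3.03]. Speed limits (rad/s): [2.39, 2.39, 3.01, 3.14, 3.14, 3.14].

INTERFACE

Orientations are given as a unit quaternion [x, y, z, w].
In Python, from plant import bot gives the robot as it stands. Calls block until the motion is done:
- bot.move_ptp(position, orientation): joint-space move of the TCP to a pose.
- bot.line_to(position, velocity=150, ori=None): straight line of the TCP; ori=None keeps the orientation; velocity is the mean speed in mm/s.
- bot.move_joints(angles): joint-space move.
- bot.move_gripper(opening, force=None): finger opening in mm; force is the grip in N (None keeps the last); returns when the fingers have stopped.
- bot.pause(seconds).
- bot.solve_ik(position, orientation): joint angles nearest the present ones, or None.
- bot.read_state(): the state.
- bot.camera(name): name is "scene" or "top"; returns the picture (384x512x3 uint8, red, green, blue); there is no depth.
- bot.get_calibration(name): a dict with "fx", "fy", "cx", "cy" (pixels), "view" (4x4, takes a point from world to camera coordinates). Camera axes: x right, y up, looking along -z (the intrinsics and any distortion apply to the point x, -y, -z); pixel columns grow to the right and rows downward; lengths in mm; the calibration is good to about 2 mm. A picture is of the moment at which its call begins. get_calibration takes no time and is no camera call.
A pose or a line that the arm cannot do raises bot.Unreachable and nothing moves.
- bot.close_job(): hands the job in, once; it reports no verdict.
The state is a dict: "t": time; "joint_pos": joint angles; "qvel": joint speeds; "tau": joint torques, N m; "tcp_pos": TCP position; "eef_rot": TCP orientation; "contact_force": force on the tool from outside, world axes, zero at the start; "moment": the same for the moment, N m; "width": finger opening in mm.
Only numpy, scipy, OpenCV 4.12 (cv2) and the standard library are available. Lean on these libraries where they do the work, as an engineer would, in place of code of your own. Each camera call takes 0.05 s, during which the arm holds its last target.

TASK

Push the blue vial carrier with its clear hood on along the roller lane into the bay, fully home against the rubber buffers of the end stop so that the brass latch fork has swung shut round its nose pin, without ramming the stop. Then pull the clinging hood straight up off the carrier, which must stay down in the bay and latched, and set the hood gently down, upright, flat inside the white tray. Do not disturb the beaker, the single vial and the round tin standing nearby.

Things in the scene. Friction and masses are not known exactly. Their poses are not given: they have to be found in the camera images.
- lane: Fixed aluminium roller lane, 144 wide, 15 free-turning steel rollers 24 in diameter, 28 apart. Origin on the bench under its middle line; own -y = push direction, x = across. Roller tops 48 above the bench from y = +222 (loading end) to -194. White guides reach 64 above the bench, 124 apart, narrowing from y = -54 to -104 into the bay.
- bay (a point): Middle of the bay at roller-top height, at y = -156 of the lane, axes as the lane's. Bay guides are 112 apart. Steel lips along both sides (y = -102 to -210 of the lane, 8 to 12 above the roller tops, 96 apart, flared mouth) reach over the carrier's side flanges and hold it down.
- latch_fork (a joint): Brass two-prong fork on the end stop, turning in the horizontal plane: 0 rad = open (start), about 0.9 = shut round the carrier's nose pin (limit 0.96). The pin turns it in about the last 20 mm before the buffers; it is stiff (6 to 14 N of push, after almost none on the rollers) and stays where left. At the buffers the push turns rigid: stop there (ramming is 40 N).
- stop_range (a point): Middle of the range, on the lane's middle line at roller-top height, in which the end stop's two rubber buffer faces may lie: the grey stop (92 wide, 82 high, black clamping knob to 104) is clamped anywhere within 18 mm either way along the lane. Its exact place is not given: feel or see it. Home, the carrier's nose bumper touches the buffers.
- carrier_base (a point): Blue vial carrier, about 0.5 kg, loose on the rollers (a shove makes it coast). Point on its underside below the middle of its vial tray; axes as the lane's, nose to -y. Base 108 wide, 6 thick, nose bumper at y = -75, steel nose pin at -96, tail 70 wide to +125. Six fixed vials, tops 105 above this point. May start slightly skew; the guides straighten it.
- push_plate (a point): Middle of the rear (+y) face of the carrier's upright push plate, 70 wide, 7 thick, 4 to 42 above the roller tops; the point is 125 behind carrier_base, 22 above the roller tops, 200 behind the nose bumper. The hood's rear face is 64 ahead of it, room for a gripper above the tail. Push here, near mid-height.
- hood_handle (a point): Centre of the hood's black bar handle, 78 long (hood's y), 14 thick (x), 14 high, 24 free below it; 143 above the roller tops at the start. Two spring clips hold the hood to the carrier: roughly 9 to 18 N pulls it free in the first 10 mm (more than the carrier weighs: outside the bay the carrier comes along), then it lifts freely; rise 105 to clear the vials.
- hood_rim (a point): Centre of the hood's lower rim, 137 below the handle's centre. The hood is a clear plastic box, open below, 87 x 121 outside (x, y), 109 high to its roof, 3 mm walls, 0.25 kg.
- hood_tray: Shallow white plastic tray, fixed on the bench in front of the lane, to the left or the right (a clipboard lies on the other side); 140 x 170 outside (x, y), 132 x 162 inside, floor 4 thick, rim 14 high. Origin at the centre of its underside. The hood's long side goes along the tray's long side.
- glass_beaker: Glass beaker, 55 in diameter, 70 high, loose bystander; origin at the centre of its foot.
- spare_vial: Single vial, 27 in diameter, 98 high, loose bystander on the bench in front; origin at the centre of its foot.
- round_tin: Round white tin, 64 in diameter, 30 high, loose bystander on the bench in front; origin at the centre of its foot.

How it is judged (in metres and radians):
On the way, in this order (a step that is already met when the one before it is completed fails the run):
1. the carrier is home in the bay, the latch fork shut, the hood still on it (value of joint latch_fork above 0.82 rad and distance between hood_rim and carrier_base below 0.012 m), for 0.3 s.
2. the hood is off, above the vials, the carrier still latched and down in the bay (z of hood_rim in the frame of carrier_base above 0.1 m and value of joint latch_fork above 0.82 rad and z of carrier_base in the frame of lane below 0.056 m), for 0.1 s.
At the end, for the whole second after the job is handed in: The carrier rests down in the bay (within 5 mm of roller height, level within 0.04 rad), latch fork shut (over 0.82 rad, within about 3 mm of home); the released hood stands flat in the white tray (rim within 4 mm of its floor, centre within 30 mm of its middle in x and y, tilt under 0.04 rad) (value of joint latch_fork above 0.82 rad and y of carrier_base in the frame of lane below -0.105 m and z of carrier_base in the frame of lane below 0.053 m and angle between each of carrier_base, hood_rim's own z axis and vertical below 0.04 rad and z of hood_rim in the frame of hood_tray below 0.008 m and x of hood_rim in the frame of hood_tray between -0.03 and 0.03 m and y of hood_rim in the frame of hood_tray between -0.03 and 0.03 m); the robot touches nothing.
It fails at once if the carrier rams the end stop (over 40 N) (contact force between carrier and end_stop above 40 N).
It fails at once if the carrier is dragged up (over 12 mm off the rollers) or tipped (over 0.12 rad) (z of carrier_base in the frame of lane above 0.06 m or angle between carrier_base's own z axis and vertical above 0.12 rad).
It fails at once if the hood is dropped or banged down in the tray (over 70 N) (contact force between hood and hood_tray above 70 N).
It fails at once if the beaker, the single vial or the tin is pushed (over 25 mm) or tipped (over 0.4 rad) (distance of any of glass_beaker, spare_vial, round_tin from where it was at the start of the episode above 0.025 m or angle between any of glass_beaker, spare_vial, round_tin's own z axis and vertical above 0.4 rad).
It also fails if it takes over 64 s, if anything falls off the work surface, if the arm or the gripper's body presses on something with over 40 N, if the wrist force passes 120 N, or if a joint passes its speed limit or range.

## Working session

There is one attempt and no reset: what is moved stays moved. The work goes in short steps, each a Python script; the robot and the scene stay as the last script left them, time stands still between calls to the robot, and variables do not carry over. Pictures are saved under pics/ and viewed, and the job is handed in when it is done.

```bash
mkdir -p pics; ls; python3 - <<'E'
from plant import bot
import cv2
for n in("scene","top"):
    im=bot.camera(n); cv2.imwrite(f"pics/{n}0.png",cv2.resize(im[:,:,::-1],None,fx=1.5,fy=1.5,interpolation=cv2.INTER_CUBIC))
    print(n,{k:v for k,v in bot.get_calibration(n).items()})
s=bot.read_state();print(s)
E
```

```text
pics
scene {'fx': 386.6267931220331, 'fy': 386.6267931220331, 'cx': 252.34811060356898, 'cy': 190.7698840747891, 'view': array([[ 7.31369265e-01, -6.81946422e-01, -6.93369369e-03,
        -3.12781824e+02],
       [ 2.78789547e-01,  2.89684753e-01,  9.15619535e-01,
        -3.00221531e+02],
       [-6.22394880e-01, -6.71589027e-01,  4.01986059e-01,
        -6.39354527e+02],
       [ 0.00000000e+00,  0.00000000e+00,  0.00000000e+00,
         1.00000000e+00]])}
top {'fx': 441.58358670415186, 'fy': 441.58358670415186, 'cx': 259.0575941319999, 'cy': 195.38342552652935, 'view': array([[ 5.78287868e-03, -9.99983204e-01, -3.86103811e-04,
         8.67928144e+01],
       [ 9.95863579e-01,  5.72404228e-03,  9.06805755e-02,
        -5.28484566e+02],
       [-9.06768424e-02, -9.08901490e-04,  9.95879955e-01,
        -1.56228681e+03],
       [ 0.00000000e+00,  0.00000000e+00,  0.00000000e+00,
         1.00000000e+00]])}
{'t': 0.1, 'joint_pos': array([-9.22897326e-01,  3.59302953e-01,  1.11577011e-02, -2.96863069e-04,
       -1.22409591e+00, -2.88115523e-01]), 'qvel': array([-0.00025773, -0.00190481,  0.00142469,  0.00076952, -0.00187231,
        0.00025122]), 'tau': array([-3.96663047e-03, -5.84161198e+01,  2.93751150e+01,  7.01563954e+00,
        1.01471512e-02, -5.32426498e-05]), 'tcp_pos': array([ 237.47788854, -631.38423333,  225.72958289]), 'eef_rot': array([-1.78873290e-01,  9.83871844e-01,  7.07691146e-04, -2.01331824e-04]), 'contact_force': array([-0.04770871,  0.30950308,  0.72360551]), 'moment': array([ 0.01806929,  0.00396645, -0.01020472]), 'width': 87.74213461251598}
```

View pics/scene0.png

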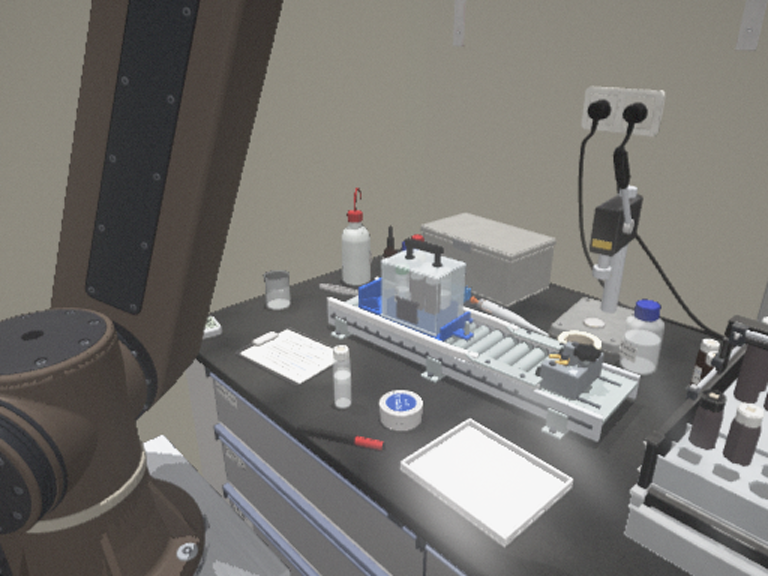

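View pics/top0.png

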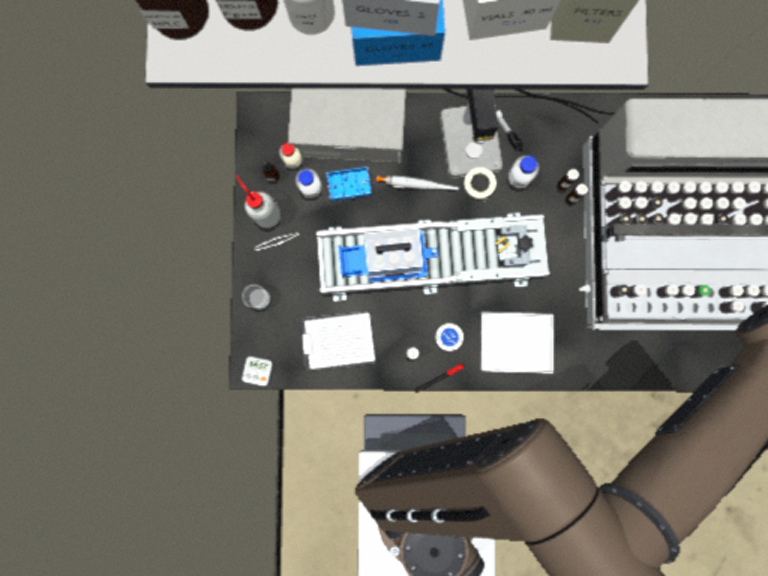

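The top view shows the lane running from +y (left, px ~320,260) to −y (px ~548,248), with the stop near (518,246). The tray is at (517,342), the tin at (449,336), the vial at (413,353) and the beaker at (256,297). I'll zoom in for measurements.

```bash
cat > h.py <<'E'
from plant import bot
import numpy as np, cv2
from scipy.spatial.transform import Rotation as R
def cal(n):
    c=bot.get_calibration(n); K=np.array([[c['fx'],0,c['cx']],[0,c['fy'],c['cy']],[0,0,1]]);return K,np.array(c['view'])
def ray(n,u,v):
    K,V=cal(n); d=np.linalg.inv(K)@[u,v,1]; d=np.array([d[0],-d[1],-d[2]])
    return -V[:3,:3].T@V[:3,3], V[:3,:3].T@d
def onz(n,u,v,z):
    o,d=ray(n,u,v); return o+d*(z-o[2])/d[2]
def proj(n,p):
    K,V=cal(n); q=V[:3,:3]@np.asarray(p,float)+V[:3,3]; q=K@[q[0],-q[1],-q[2]]; return q[:2]/q[2]
def crop(n,x0,y0,x1,y1,f,name,im=None):
    if im is None: im=bot.camera(n)
    c=cv2.resize(im[y0:y1,x0:x1,::-1],None,fx=f,fy=f,interpolation=cv2.INTER_CUBIC)
    cv2.imwrite(name,c); return im
E
python3 - <<'E'
from h import *
im=crop("top",205,135,375,205,4.7,"pics/t1.png")
crop("top",300,195,380,255,8,"pics/t2.png",im)
im=crop("scene",205,140,435,300,3.4,"pics/s1.png")
E
```

```text
(no output)
```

View pics/t1.png

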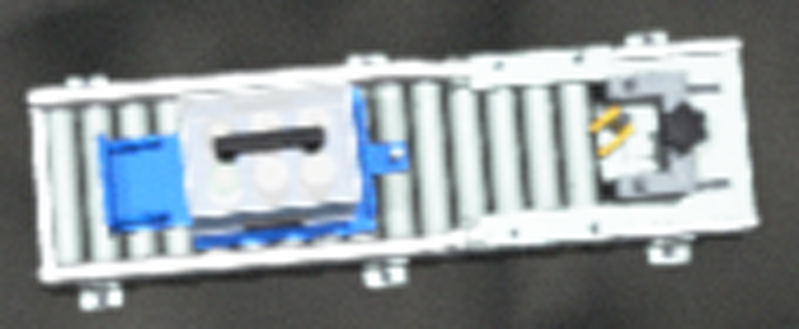

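View pics/t2.png

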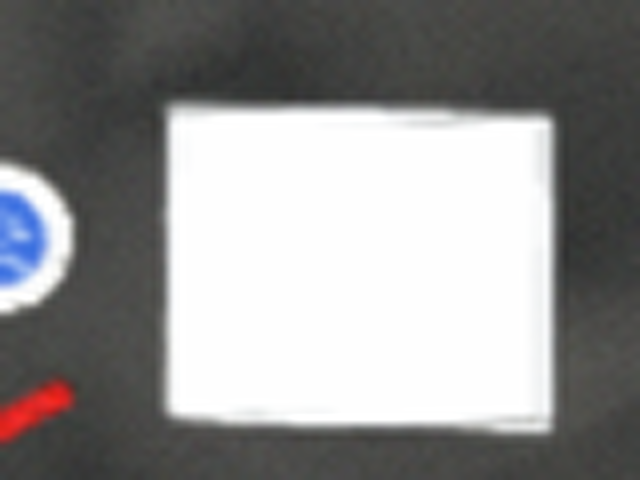

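View pics/s1.png

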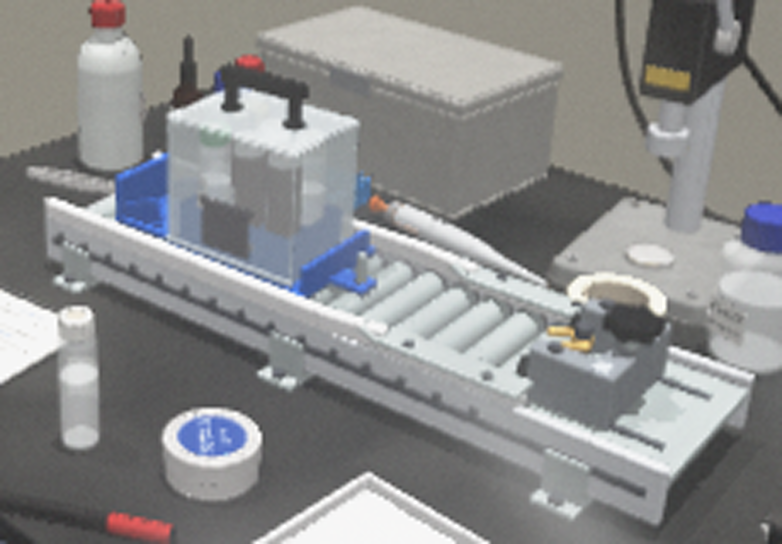

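```bash
python3 - <<'E'
from h import *
def t1(X,Y,z): return onz("top",205+(X+.5)/4.7-.5,135+(Y+.5)/4.7-.5,z).round(1)[:2]
def t2(X,Y,z): return onz("top",300+(X+.5)/8-.5,195+(Y+.5)/8-.5,z).round(1)[:2]
def s1(X,Y,z): return onz("scene",205+(X+.5)/3.4-.5,140+(Y+.5)/3.4-.5,z).round(1)[:2]
print("lane",[t1(*c,64) for c in((30,94),(43,278),(740,42),(755,225))])
print("handle ends",t1(217,150,198),t1(323,136,198))
print("plate rear corners z90",t1(104,138,90),t1(113,230,90), "pin",t1(398,156,70))
print("stop front corners z130",t1(603,78,130),t1(608,195,130),"knob z152",t1(685,130,152),"fork",t1(612,130,75))
print("tray",[t2(*c,14) for c in((167,105),(553,117),(553,430),(167,417))])
print("scene: tray corners", s1(370,474,14))
print("scene handle ends",s1(228,72,198),s1(305,90,198))
o="top"
E
```

```text
lane [array([667.9, 260.4]), array([529.2, 248.5]), array([ 710.6, -273.6]), array([ 572. , -282.7])]
handle ends [605.2 116.8] [615.3  44.3]
plate rear corners z90 [630.6 202.4] [562.4 194.9] pin [621.6 -15.7]
stop front corners z130 [ 669.8 -159.1] [ 584.9 -161.9] knob z152 [ 628.6 -213.1] fork [ 641.3 -174.7]
tray [array([ 485.6, -131.7]), array([ 481.2, -305.6]), array([ 341.1, -303.3]), array([ 345.9, -130.8])]
scene: tray corners [ 482.6 -136.5]
scene handle ends [595.8 104.8] [607.8  37.7]
```

```bash
cat >> h.py <<'E'
def box(cx,cy,yaw,x0,x1,y0,y1,z0,z1):
    c,s=np.cos(yaw),np.sin(yaw)
    P=[(cx+c*x-s*y,cy+s*x+c*y,z) for z in(z0,z1) for x,y in((x0,y0),(x1,y0),(x1,y1),(x0,y1))]
    E=[(0,1),(1,2),(2,3),(3,0),(4,5),(5,6),(6,7),(7,4),(0,4),(1,5),(2,6),(3,7)]
    return [(P[a],P[b]) for a,b in E]
def overlay(n,im,segs,x0,y0,x1,y1,f,name):
    c=cv2.resize(im[y0:y1,x0:x1,::-1],None,fx=f,fy=f,interpolation=cv2.INTER_CUBIC)
    for (a,b),col in segs:
        pa,pb=[tuple(int(round(v*16)) for v in ((proj(n,p)-[x0,y0]+.5)*f-.5)) for p in(a,b)]
        cv2.line(c,pa,pb,col,1,cv2.LINE_AA,4)
    cv2.imwrite(name,c)
def carrier(cx,cy,yaw,z=48):
    S=[(e,(0,0,255)) for e in box(cx,cy,yaw,-43.5,43.5,-60.5,60.5,z+6,z+115)]
    S+=[(e,(0,255,0)) for e in box(cx,cy,yaw,-7,7,-39,39,z+136,z+150)]
    S+=[(e,(0,255,255)) for e in box(cx,cy,yaw,-35,35,118,125,z+4,z+42)]
    S+=[(e,(255,0,255)) for e in box(cx,cy,yaw,-1,1,-97,-95,z,z+12)]
    return S
E
cat > ov.py <<'E'
from h import *
import sys
def run(cx,cy,yaw,ly,tag,tray=(413.5,-218,-0.02)):
    S=carrier(cx,cy,yaw)
    L=(0,128,255); a=0.0801
    # lane origin at loading end center minus
    d=np.array([.08,-.9968]); o=np.array([598.55,254.5])+d*ly
    S+=[(e,L) for e in box(o[0],o[1],a,-62,62,-194,222,64,64.1)]
    S+=[(e,(255,255,0)) for e in box(*tray,-70,70,-85,85,0,14)]
    print("lane origin",o)
    it=bot.camera("top"); overlay("top",it,S,205,135,375,255,4.7,f"pics/ot{tag}.png")
    i=bot.camera("scene"); overlay("scene",i,S,205,140,435,310,3.4,f"pics/os{tag}.png")
run(*map(float,sys.argv[1:5]),sys.argv[5])
E
python3 ov.py 610.5 78 .12 20 1
```

```text
lane origin [600.15  234.564]
```

View pics/ot1.png

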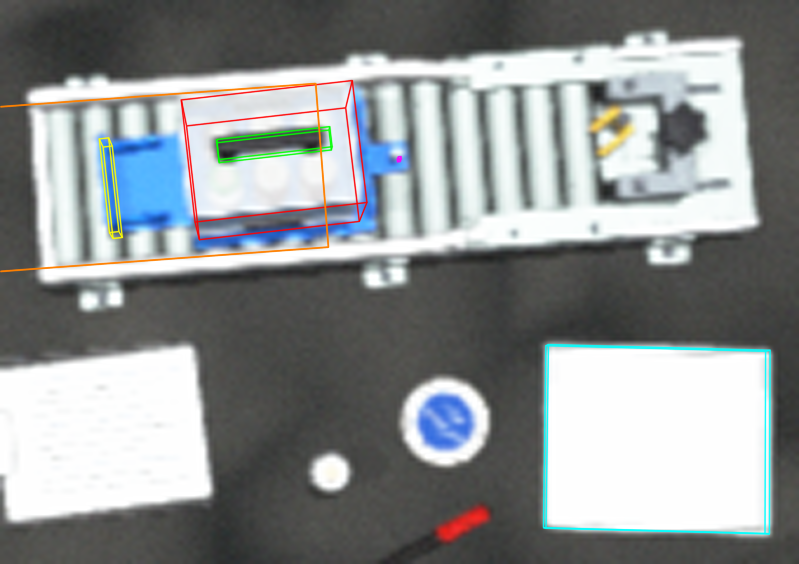

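View pics/os1.png

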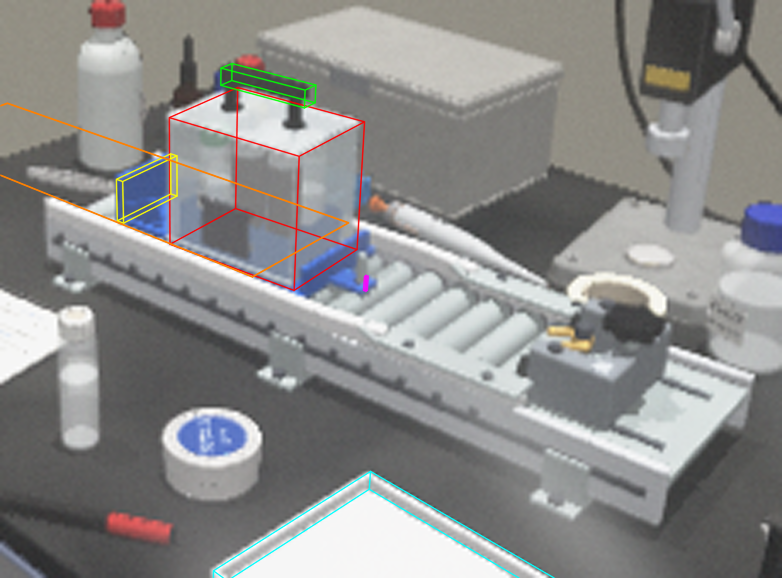

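The overlay matches to within about 4 mm. The tray centre is about (413.5, −218) and the lane yaw about 0.080. Next I'll check that the poses are reachable.

```bash
cat >> h.py <<'E'
D=np.array([.0800,-.9968]); E0=np.array([598.55,254.5])
def mid(y): # point of lane midline with world y
    return E0+D*(y-254.5)/D[1]
def ori(phi,flip=0):
    a=(np.pi/2+phi+np.pi*flip)/2; return [np.cos(a),np.sin(a),0,0]
E
python3 - <<'E'
from h import *
for f in(0,1):
    for p in ([*mid(228),300],[*mid(228),58],[*mid(20),58],[*mid(-95),172],[*mid(-95),320],[413.5,-218,260],[413.5,-218,120]):
        q=bot.solve_ik(p,ori(.08,f)); print(f,np.round(p),None if q is None else np.round(q,2))
E
```

```text
0 [601. 228. 300.] [ 0.67  0.27  0.05  0.   -1.35  2.56]
0 [601. 228.  58.] [ 0.67  0.45 -0.26  0.   -0.86  2.56]
0 [617.  20.  58.] [ 0.35  0.42 -0.32  0.   -0.83  2.87]
0 [627. -95. 172.] None
0 [627. -95. 320.] None
0 [ 414. -218.  260.] [-0.06 -0.01 -0.37  0.   -1.21 -3.  ]
0 [ 414. -218.  120.] [-0.06  0.12 -0.58  0.   -0.87 -3.  ]
1 [601. 228. 300.] [ 0.67  0.27  0.05  0.   -1.35 -0.59]
1 [601. 228.  58.] [ 0.67  0.45 -0.26  0.   -0.86 -0.59]
1 [617.  20.  58.] [ 0.35  0.42 -0.32  0.   -0.83 -0.27]
1 [627. -95. 172.] [ 0.16  0.33 -0.16  0.   -1.08 -0.08]
1 [627. -95. 320.] [ 0.16  0.25  0.07  0.   -1.39 -0.08]
1 [ 414. -218.  260.] [-0.06 -0.01 -0.37  0.   -1.21  0.14]
1 [ 414. -218.  120.] [-0.06  0.12 -0.58  0.   -0.87  0.14]
```

```bash
python3 - <<'E'
from h import *
bot.move_gripper(0,20)
bot.line_to([237.6,-631.8,330],200)
bot.move_ptp([*mid(228),320],ori(.08,1))
bot.line_to([*mid(228),110],200)
s=bot.read_state();print(s['t'],s['tcp_pos'],s['contact_force'],s['width'])
overlay("top",bot.camera("top"),[],205,135,375,255,4.7,"pics/a1t.png")
overlay("scene",bot.camera("scene"),[],205,140,435,310,3.4,"pics/a1s.png")
E
```

```text
6.85 [601.42904477 228.35072703 111.22059803] [-1.12691133 -0.0062632   0.31197063] 0.49239730207477955
```

View pics/a1s.png

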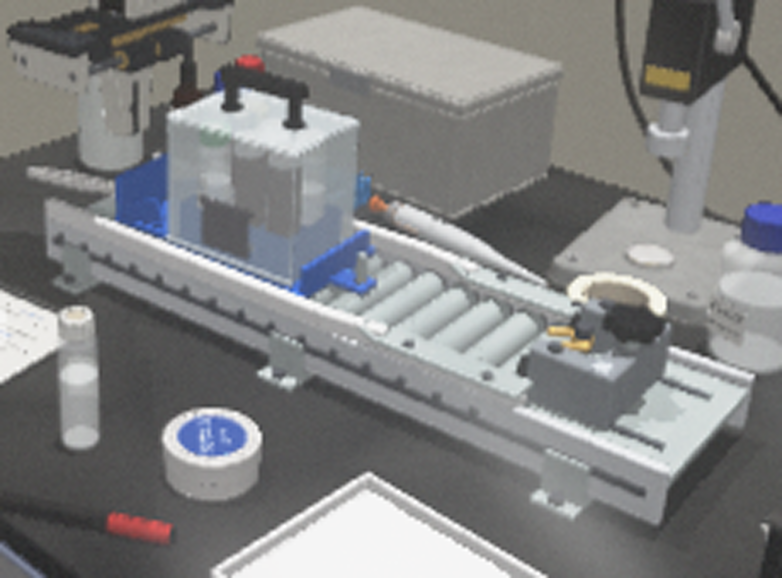

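View pics/a1t.png

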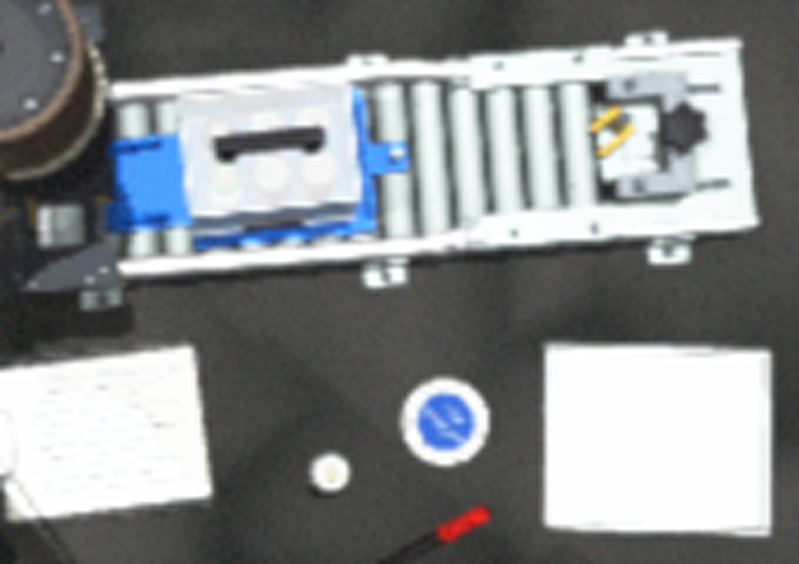

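The gripper is behind the plate and clear of the hood. I'll descend and push.

```bash
python3 - <<'E'
from h import *
bot.line_to([*mid(228),58],100)
s=bot.read_state();print(s['contact_force'])
bot.line_to([*mid(100),58],45)
s=bot.read_state();print(s['t'],s['tcp_pos'],s['contact_force'])
bot.pause(.3)
overlay("top",bot.camera("top"),[],205,135,375,255,4.7,"pics/a2t.png")
overlay("scene",bot.camera("scene"),[],205,140,435,310,3.4,"pics/a2s.png")
E
```

```text
[0.21733003 1.10421309 1.25326895]
10.6167 [610.90078716 100.0540774   57.99285223] [ 0.24859388  0.30183602 -0.29951457]
```

View pics/a2s.png

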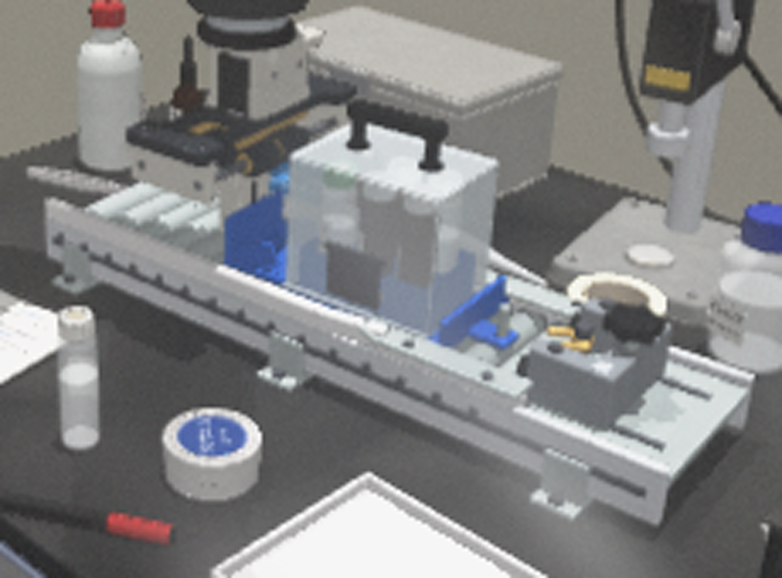

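View pics/a2t.png

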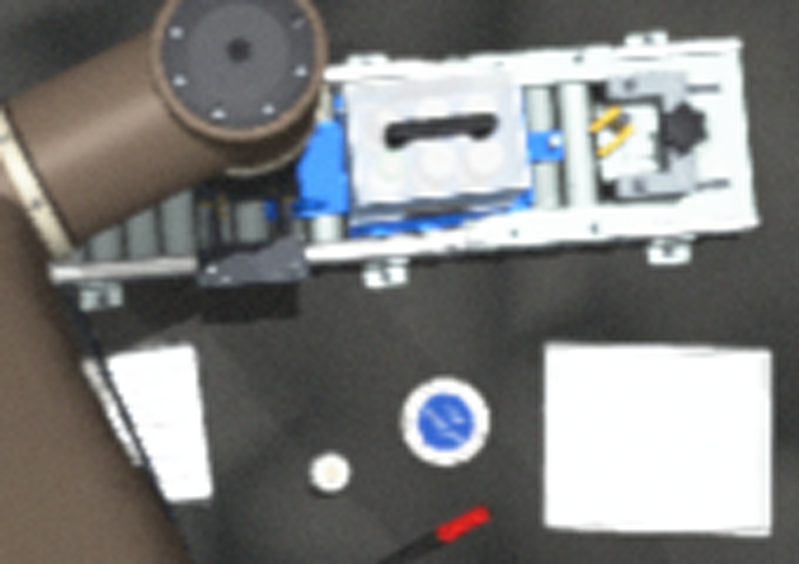

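The carrier is moving straight, with its pin at crop px (557,143) and the fork at about (600,125). I'll now feel forward.

```bash
python3 - <<'E'
from h import *
y=100; f0=.3; st=6; contact=None; cnt=0
hist=[]
while y>10:
    y-=st; bot.line_to([*mid(y),58],30 if st>2 else 15)
    s=bot.read_state(); f=s['contact_force'][1]; hist.append((y,round(s['tcp_pos'][1],1),round(f,1)))
    if f>3.5: st=1.5
    if f>17: break
    if s['t']>32: break
print(hist, s['t'])
bot.pause(.2); s=bot.read_state();print(s['contact_force'],s['tcp_pos'])
overlay("scene",bot.camera("scene"),[],205,140,435,310,3.4,"pics/a3s.png")
E
```

```text
[(94, np.float64(93.6), np.float64(-0.7)), (88, np.float64(87.7), np.float64(-0.2)), (82, np.float64(81.7), np.float64(0.2)), (76, np.float64(75.7), np.float64(0.7)), (70, np.float64(69.7), np.float64(0.1)), (64, np.float64(63.7), np.float64(-0.3)), (58, np.float64(57.9), np.float64(1.2)), (52, np.float64(52.2), np.float64(3.9)), (50.5, np.float64(50.9), np.float64(6.2)), (49.0, np.float64(49.3), np.float64(5.1)), (47.5, np.float64(47.9), np.float64(5.5)), (46.0, np.float64(46.6), np.float64(6.9)), (44.5, np.float64(45.6), np.float64(9.1)), (43.0, np.float64(45.3), np.float64(14.2)), (41.5, np.float64(45.0), np.float64(18.7))] 15.5667
[-0.15646877 17.44629558 -1.01472976] [617.18677794  44.99537984  58.30172972]
```

View pics/a3s.png

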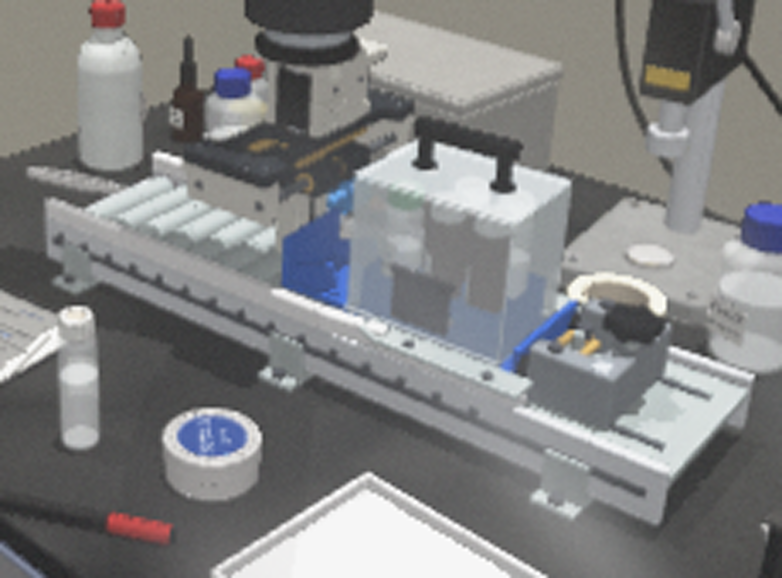

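The force rises rigidly at y≈45. I'll press a little more, to about 25 N, then back off and look at the fork.

```bash
python3 - <<'E'
from h import *
for y in (40.5,39.5):
    bot.line_to([*mid(y),58],10); bot.pause(.15)
    s=bot.read_state(); print(y,s['tcp_pos'][1],s['contact_force'])
    if s['contact_force'][1]>24: break
bot.pause(.2)
bot.line_to([*mid(75),58],60)
bot.line_to([*mid(75),215],250)
bot.line_to([*mid(200),290],250)
s=bot.read_state();print(s['t'],s['contact_force'])
S=carrier(*mid(-90),.08)
it=bot.camera("top");i=bot.camera("scene")
overlay("top",it,[],285,135,375,200,8.5,"pics/b1t.png")
overlay("scene",i,[],330,200,410,260,9.5,"pics/b1s.png")
overlay("top",it,S,205,135,375,255,4.7,"pics/b2t.png")
overlay("scene",i,S,205,140,435,310,3.4,"pics/b2s.png")
E
```

```text
40.5 44.80980722152789 [-0.15373153 22.02504213 -0.62427769]
39.5 44.62647204719044 [ 1.07889592 25.58630782 -0.28569248]
19.0667 [ 0.05749231 -0.63452845  0.01866687]
```

View pics/b1t.png

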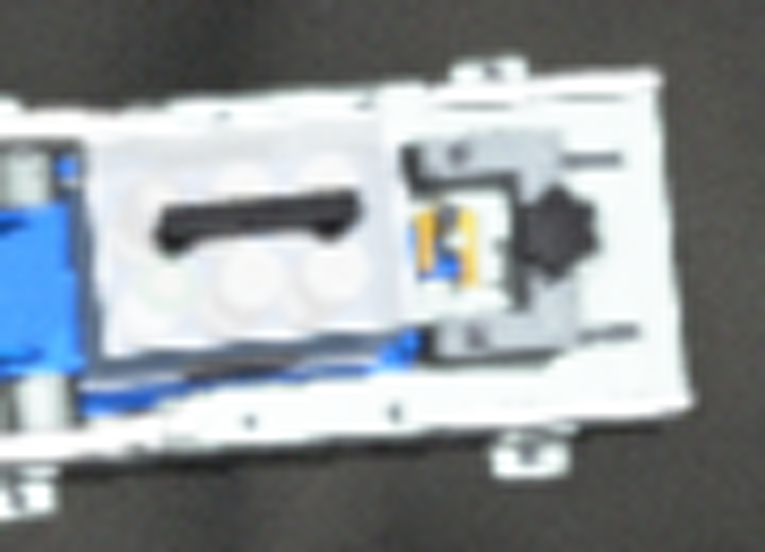

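View pics/b1s.png

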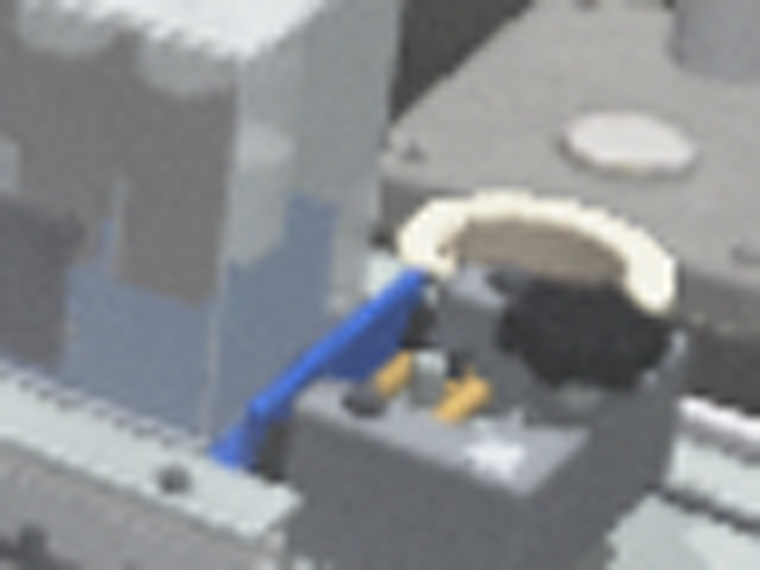

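View pics/b2t.png

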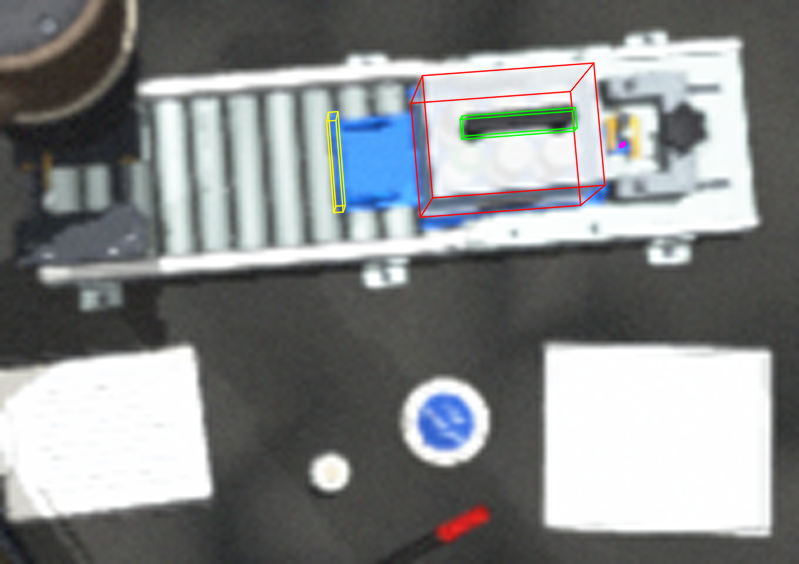

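View pics/b2s.png

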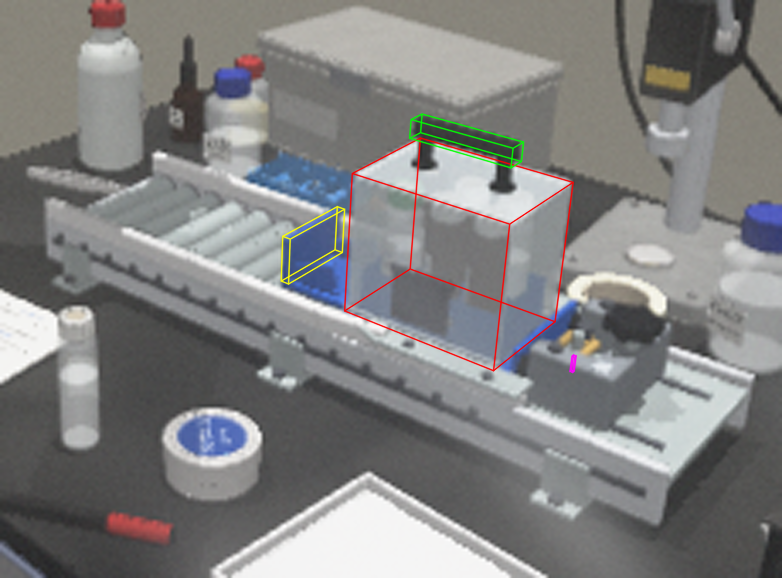

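The fork's prongs now straddle the pin crosswise (scene zoom ~(395,370) and (465,400)), so it is shut. I'll pin down the handle.

```bash
python3 - <<'E'
from h import *
i=bot.camera("scene");t=bot.camera("top")
overlay("scene",i,[],310,165,370,205,12,"pics/c1s.png")
overlay("top",t,[],295,148,335,174,18,"pics/c1t.png")
S=[s for s in carrier(*mid(-90),.08) if s[1]==(0,255,0)]
overlay("scene",i,S,310,165,370,205,12,"pics/c2s.png")
overlay("top",t,S,295,148,335,174,18,"pics/c2t.png")
a=[cv2.imread(f"pics/c{k}.png") for k in("1s","2s","1t","2t")]
a=[cv2.resize(x,(400,270)) for x in a]
cv2.imwrite("pics/c.png",np.vstack([np.hstack(a[:2]),np.hstack(a[2:])]))
print(mid(-90))
E
```

```text
[626.19847512 -90.        ]
```

View pics/c.png

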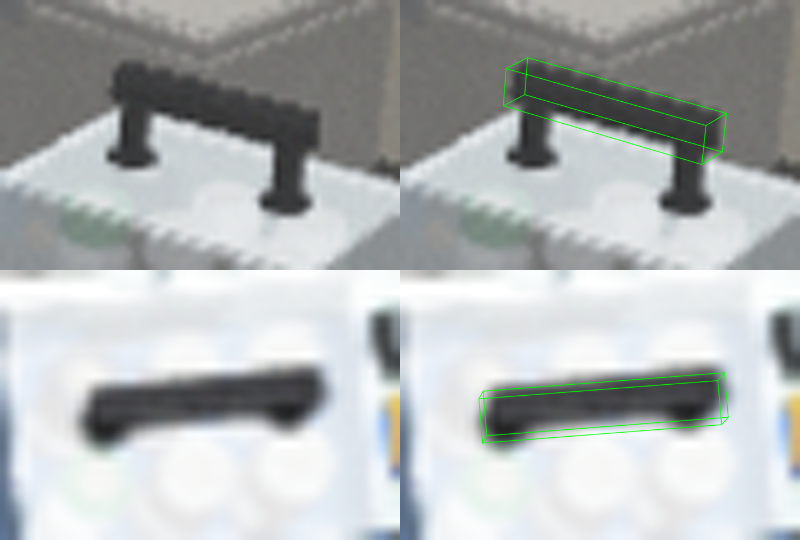

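The handle fits within about 2 mm, so I'll use (628, −90). Now grasp.

```bash
python3 - <<'E'
from h import *
H=[628,-90.]
bot.move_gripper(50,5)
bot.move_ptp([*H,290],ori(.08,1))
bot.line_to([*H,215],150)
bot.line_to([*H,172.5],60)
print(bot.read_state()['contact_force'])
bot.move_gripper(0,5)
s=bot.read_state();print(s['t'],s['tcp_pos'],s['contact_force'],s['moment'],s['width'])
overlay("scene",bot.camera("scene"),[],270,130,410,235,5.7,"pics/d1.png")
E
```

```text
[-0.13271677 -1.08412681 -0.42105869]
23.5667 [627.78467527 -89.99858637 172.45308705] [-1.44048521  0.12327156 -0.45656492] [0.07384265 0.47322341 0.0032558 ] 14.370963073706184
```

View pics/d1.png

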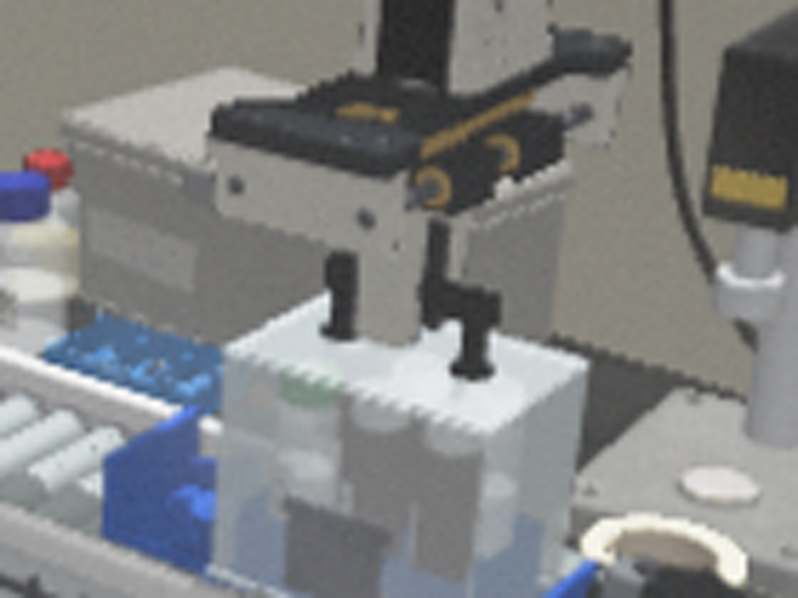

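The grip reads 14.4 mm wide, on the bar. I'll grip firmly and pull up in stages, watching the force.

```bash
python3 - <<'E'
from h import *
bot.move_gripper(0,50)
H=bot.read_state()['tcp_pos'].copy(); H=[628,-90,172.5]
for dz,v in((2,10),(4,15),(6,15),(8,15),(10,15),(14,20),(20,30)):
    bot.line_to([H[0],H[1],H[2]+dz],v); s=bot.read_state(); print(dz,s['tcp_pos'].round(1),s['contact_force'].round(1),round(s['width'],1),s['t'])
overlay("scene",bot.camera("scene"),[],270,130,430,250,5,"pics/e1.png")
E
```

```text
2 [627.4 -89.9 173.4] [-0.1 -0.5 -8.7] 13.6 24.1833
4 [627.4 -90.  175.6] [ -0.5   0.2 -13.1] 13.3 24.4667
6 [627.1 -89.8 176.2] [  4.8  -1.  -24.8] 13.6 24.75
8 [629.2 -90.3 182.9] [-1.5 -0.6 -2.7] 14.0 25.0333
10 [628.7 -90.1 184.1] [-1.2 -0.1 -2. ] 13.4 25.3167
14 [628.3 -90.  186.8] [-0.6  0.3 -3.5] 13.4 25.6667
20 [628.2 -90.  192.8] [-0.2  0.5 -2.6] 13.5 26.0167
```

View pics/e1.png

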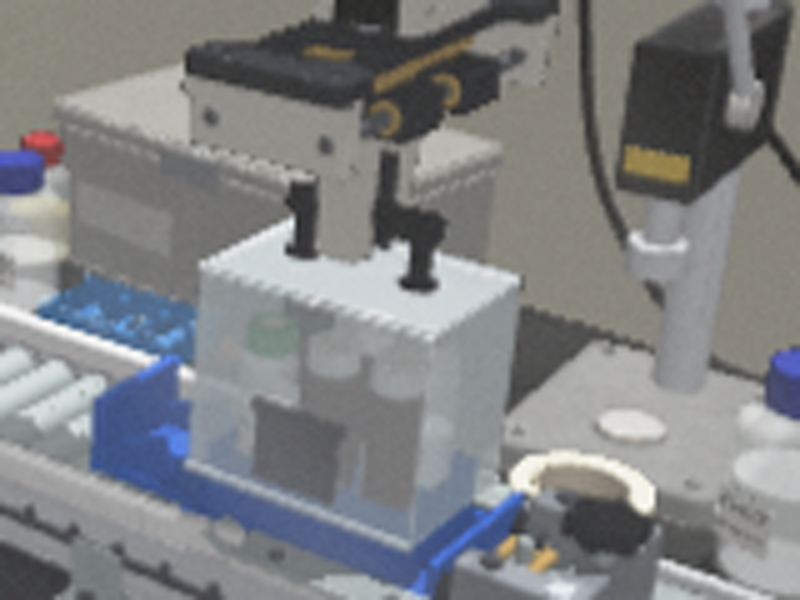

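The hood popped free and the carrier stayed down. I'll lift it clear.

```bash
python3 - <<'E'
from h import *
bot.line_to([628,-90,315],70)
bot.pause(.2)
s=bot.read_state(); print(s['t'],s['tcp_pos'],s['contact_force'],s['width'])
overlay("scene",bot.camera("scene"),[],250,60,430,240,3.3,"pics/f1.png")
overlay("top",bot.camera("top"),[],205,135,375,255,4.7,"pics/f1t.png")
E
```

```text
28.1667 [627.94515471 -89.98430737 314.77033575] [-0.28776826  0.21708221 -3.59649558] 13.370429630394138
```

View pics/f1.png

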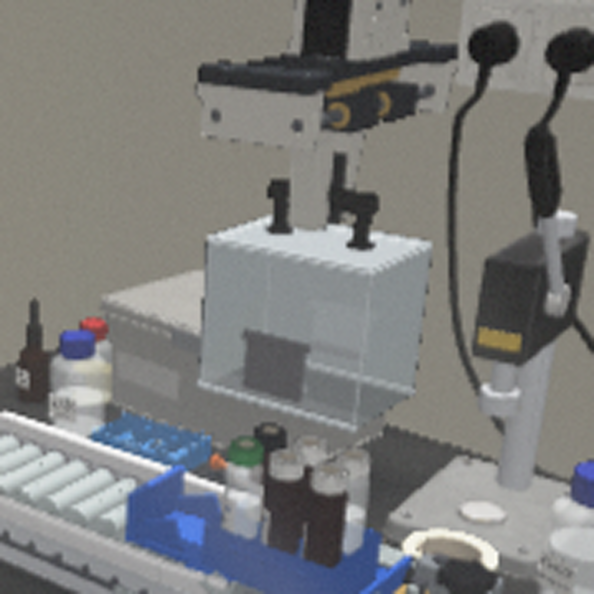

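View pics/f1t.png

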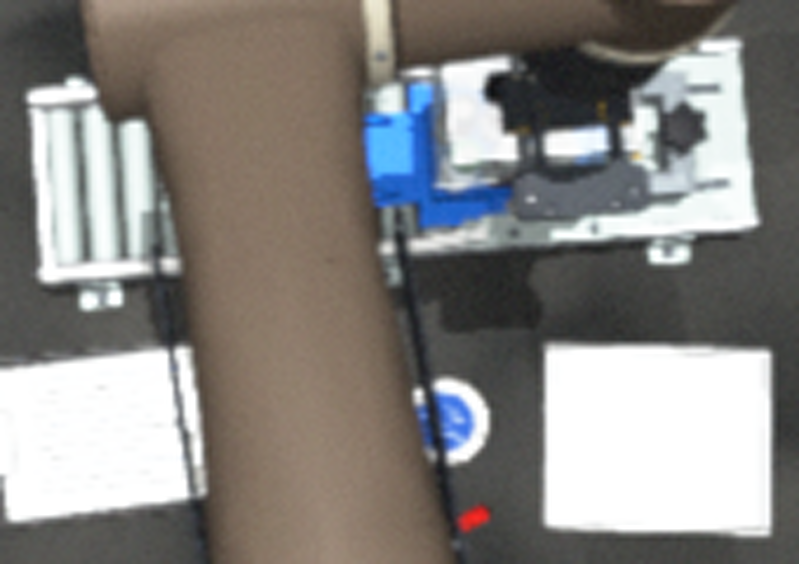

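The hood is clear above the vials. I'll check its tilt and slip with an overlay before placing it.

```bash
python3 - <<'E'
from h import *
i=bot.camera("scene")
for k,(cy,dz) in enumerate(((-90,0),(-95,0))):
    S=carrier(628-.08*(cy+90),cy,.08,z=334-143+dz)[:24]
    overlay("scene",i,S,300,110,390,200,6.4,f"pics/g{k}.png")
cv2.imwrite("pics/g.png",cv2.resize(np.hstack([cv2.imread("pics/g0.png"),cv2.imread("pics/g1.png")]),(800,400)))
E
```

```text
(no output)
```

View pics/g.png

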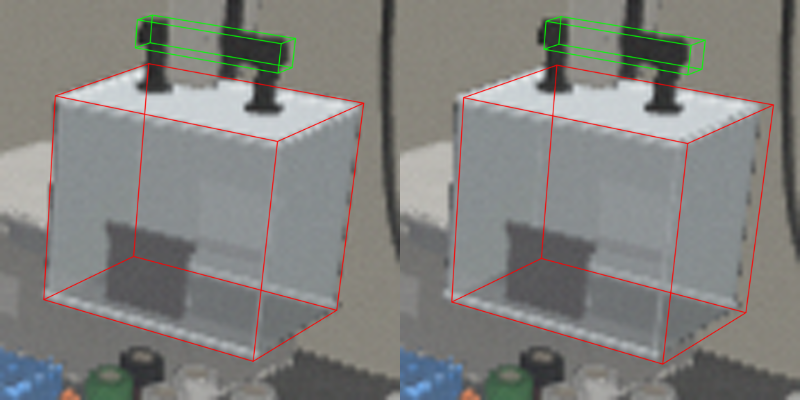

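The (−90, no-slip) wireframe matches exactly, with no tilt. I'll carry the hood to the tray and lower it until I feel contact.

```bash
python3 - <<'E'
from h import *
T=[413.5,-218]
q=ori(-.02,1)
bot.line_to([*T,300],110,ori=q)
bot.line_to([*T,160],80)
bot.pause(.2)
s=bot.read_state(); f0=s['contact_force'][2]; print(s['t'],s['tcp_pos'],s['contact_force'])
overlay("scene",bot.camera("scene"),[(e,(255,255,0)) for e in box(*T,-.02,-70,70,-85,85,0,14)],230,170,430,330,4,"pics/i1.png")
z=160
for z in (145,135,129,126,125,124,123,122,121,120,119,118):
    bot.line_to([*T,z],40 if z>128 else 10); s=bot.read_state(); f=s['contact_force'][2]; print(z,s['tcp_pos'][2].round(1),round(f,1))
    if f-f0>4: break
print(s['t'],s['tcp_pos'],s['contact_force'])
overlay("scene",bot.camera("scene"),[],230,170,430,330,4,"pics/i2.png")
E
```

```text
32.8417 [ 413.62462494 -218.027335    160.21367978] [ 0.39893825 -0.36954737 -3.46864741]
145 144.8 -2.6
135 134.7 -3.2
129 128.7 -2.5
126 126.0 -3.2
125 125.0 -2.9
124 123.9 -2.6
123 122.9 -2.3
122 122.4 3.1
35.5667 [ 413.6412383  -218.07969413  122.37590547] [-1.48688242  2.02541731  3.14303008]
```

View pics/i1.png

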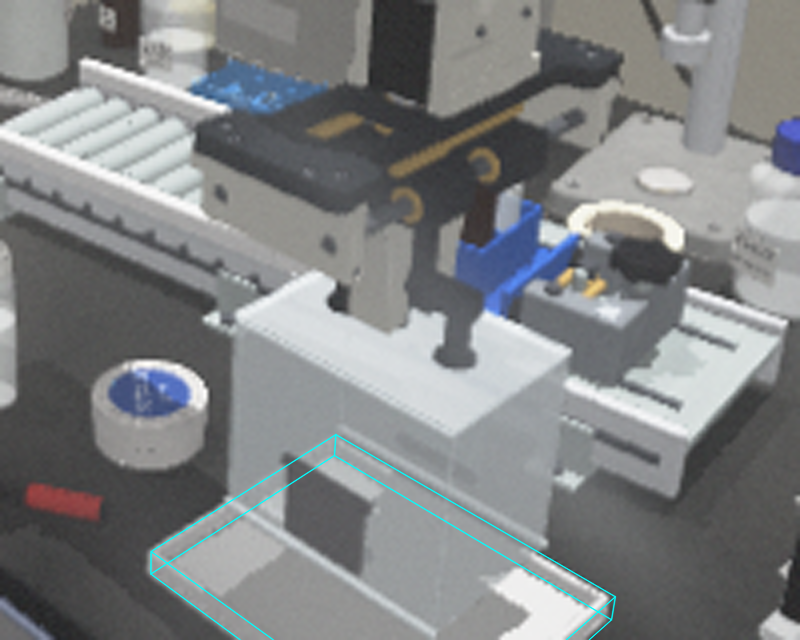

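View pics/i2.png

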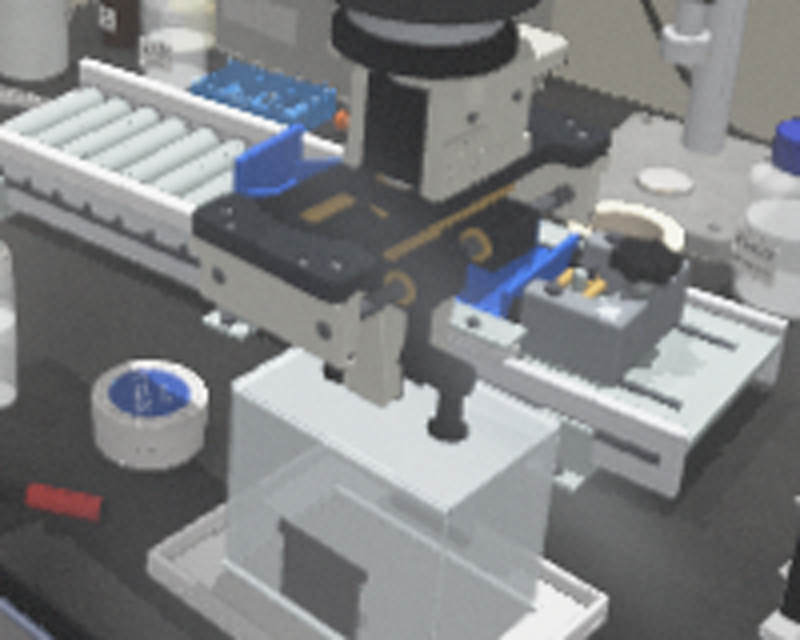

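Contact came at the expected height, with the hood inside the tray. Release, retreat straight up, and check.

```bash
python3 - <<'E'
from h import *
T=[413.5,-218]
bot.move_gripper(50,5)
bot.pause(.3)
bot.line_to([*T,190],60)
bot.line_to([*T,300],150)
bot.move_ptp([350,-480,330],ori(-.02,1))
bot.pause(.3)
s=bot.read_state(); print(s['t'],s['tcp_pos'],s['contact_force'])
i=bot.camera("scene");t=bot.camera("top")
S=carrier(*T,-.02,z=-2)[:24]
overlay("scene",i,S,230,170,430,330,4,"pics/j1.png")
overlay("top",t,S,205,135,375,255,4.7,"pics/j1t.png")
overlay("scene",i,[],205,140,435,310,3.4,"pics/j2.png")
overlay("top",t,[],290,135,375,200,9,"pics/j2t.png")
E
```

```text
40.2417 [ 350.64015565 -479.19125202  330.35700161] [ 0.49654207  0.17547825 -0.88980039]
```

View pics/j1.png

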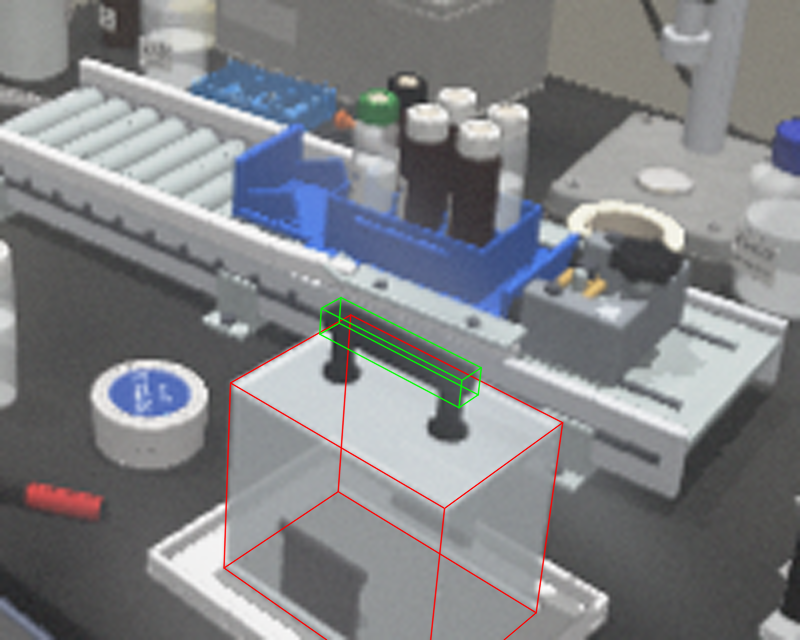

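View pics/j1t.png

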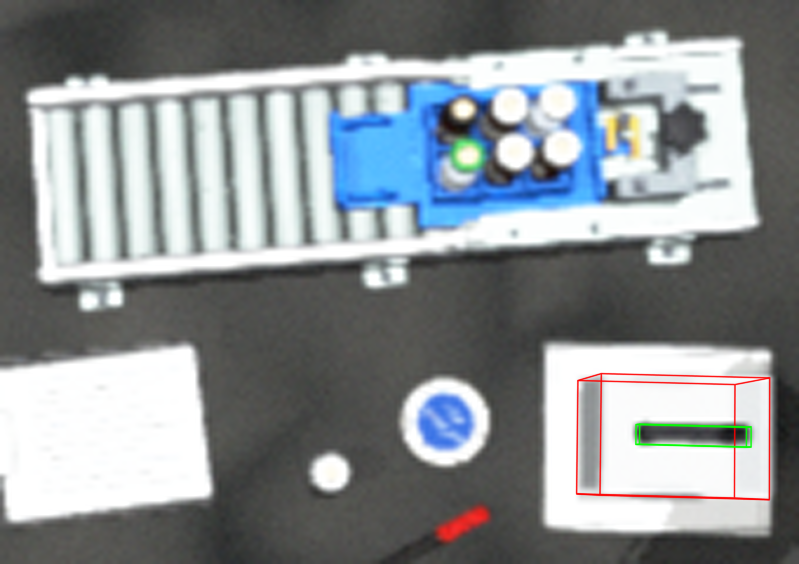

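View pics/j2t.png

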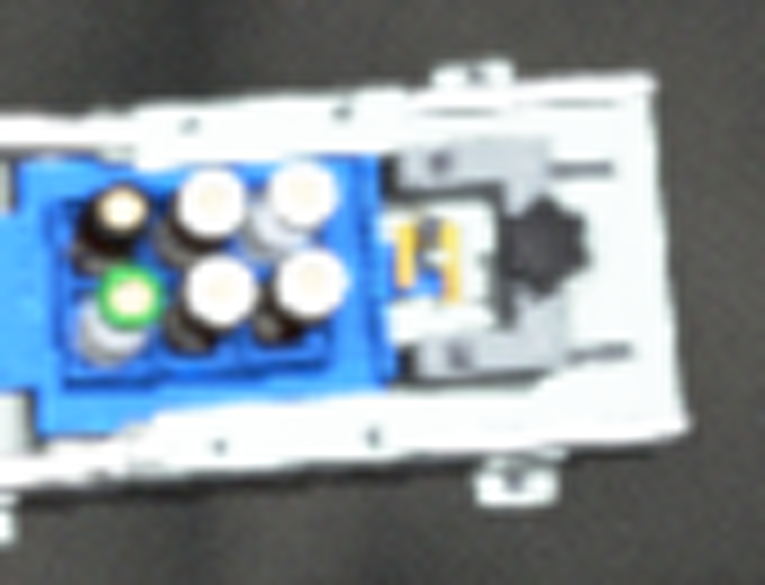

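View pics/j2.png

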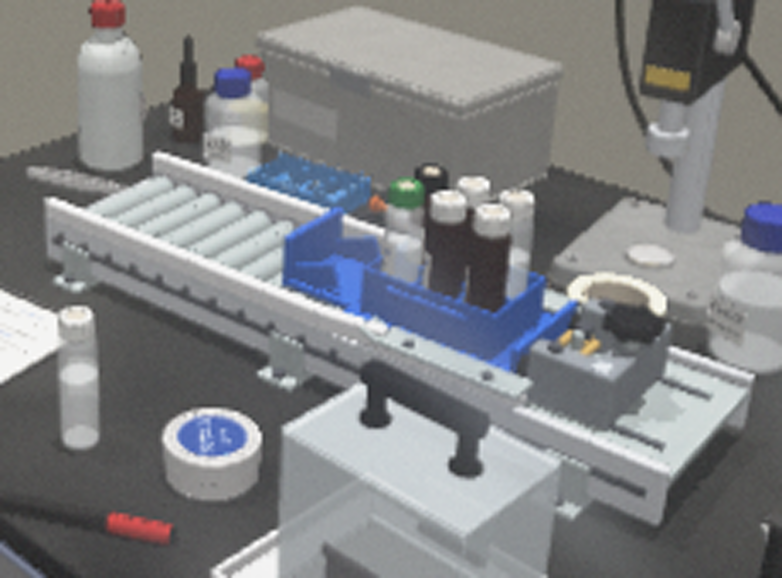

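The hood stands flat, centred and upright. The carrier is at the buffers with the fork across the pin, and the bystanders haven't moved. I'll hand in.

```bash
python3 -c "
from plant import bot
bot.close_job()"
```

```text
the job is handed in; nothing more can be done
```

I pushed the carrier home, pulled the hood off it, set the hood down in the tray and handed the job in at about 40 s. No verdict is reported, so this rests on my own readings.

- **Push:** The carrier went down the lane at walking pace, then in small steps. The push force was about 5–9 N while the fork turned. It turned rigid at a tool position of y ≈ 45, where I pressed to 25.6 N at most (ramming is 40 N).
- **Latch:** Pictures before and after the hood lift show the fork's prongs standing crosswise on both sides of the nose pin. I could not read the fork angle, so this check is by sight only.
- **Hood off:** The clips let go at a measured pull of about 25 N, above the 9–18 N given. The carrier stayed down in the bay, and the overlay of the lifted hood showed no visible tilt or slip.
- **Hood down:** It touched the tray floor at the expected height with about 6 N. In the last overlays it is within a few millimetres of the tray's middle and upright.
- **Bystanders:** In the last pictures the vial and the tin are where they stood at the start. The beaker lay outside those crops, so I did not check it again. The arm was not working near it.
- **Arm:** It was parked clear of everything before the job was handed in.

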